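# Change the flange on the welding turntable and hold the shaft centred for tacking

## Task

The welding turntable still carries the dark plugged flange from the last job, and the bright flange with the open bore is waiting on the firebrick: swap the two over, each set down gently (not dropped) in the middle of the other's place and let go. Then take the steel shaft from the drilled block and lower it, upright, down through the middle of the bright flange's bore without touching the flange or the turntable, until the shaft's yellow paint line is level with the top of the boss, and keep holding it there, centred and still with an even gap all round, ready for tacking: the program finishes with the shaft still in the gripper. Leave everything else where it is.

Things in the scene. Friction and masses are not known exactly. Their poses are not given: they have to be found in the camera images.
- turntable: Bench welding turntable, fixed: blue foot 170 x 170 mm and drum under a grey round steel faceplate 200 mm across whose top is 85 mm above the table. The faceplate does not turn. Origin at the middle of its underside, on the table; z up.
- faceplate_centre (a point): Middle of the faceplate's flat top, where a flange sits. A through hole 50 mm across is here (it goes down to the table, 85 mm below); light rings 90, 130 and 170 mm across are turned round it. Nothing locates the flange: it just rests there.
- firebrick: Cream half firebrick, 114 x 114 x 32 mm, fixed on the table. Origin at the middle of its underside; x and y along its sides.
- brick_top (a point): Middle of the firebrick's flat top, 32 mm above the table: the other place for a flange. There is room for one flange only; the bright flange starts up to about 8 mm from this point.
- shaft_block: Blue drilled block, fixed, 56 (x) x 150 (y) x 60 (z) mm, with two upright holes 15 mm across and 40 mm deep at y = +40 and -40 mm. Origin at the middle of its underside. The shaft stands in one hole, the drift in the other, either way round.
- flange_open: Bright steel hub flange, loose, about 0.65 kg: a disc 80 mm across and 10 mm thick with a round boss 48 mm across on it, 40 mm tall in all. An open bore 26 mm across runs right through the middle. Origin at the middle of its underside; z up along the bore. Best gripped across the boss from above. Starts on the firebrick.
- bore_mouth (a point): Centre of the bore at the top of the bright flange's boss, 40 mm above the flange's underside; z up along the bore.
- flange_plugged: Dark flange of the same outer size and shape (disc 80 x 10 mm, boss 48 mm across, 40 mm tall in all, weld bead standing 2 mm above the boss), loose, about 0.75 kg, its bore closed by a welded plug. Origin at the middle of its underside, z up. Starts on the faceplate, up to about 8 mm from its centre.
- shaft: Plain round bright steel shaft, loose, 14 mm across and 120 mm long, about 0.15 kg, with a yellow paint line. Stands upright in a hole of the drilled block, its foot 20 mm above the table, so that its top 80 mm stand out. Origin at the centre of its foot, z up along the shaft. Its top 50 mm or so are for gripping.
- paint_line (a point): Centre of the shaft at the middle of the yellow paint line (a band 5 mm wide), 55 mm above the shaft's foot and 65 mm below its top. With the line level with the top of the boss the foot stands 15 mm below the flange, in the faceplate's hole.
- drift: Brass drift pin, 13 mm across, 85 mm long, standing in the other hole of the block. Bystander; origin at its foot.
- magnet_square: Red magnetic welding square lying flat, 115 x 115 x 22 mm. Bystander; origin at its middle, on the table.
- wire_brush: Wire brush lying on its side, 270 mm long in its x (from -120 to +150 mm), 28 tall: a wooden back and handle 18 mm wide, grey bristles on the side of +y out to 32 mm. Bystander; origin on the table.
- gel_tub: Small white tub with a blue lid, 72 mm across, 60 mm tall. Bystander; origin at the middle of its underside.
- spray_can: Yellow spray can with a red cap, 64 mm across, 195 mm tall. Bystander; origin at the middle of its underside.
- pliers: Welding pliers with red handles lying flat, 190 mm long in x (from -118 to +70 mm), 75 wide, 18 tall. Bystander; origin on the table.
- tape_measure: Black and orange tape measure standing on its edge, 70 (x) x 38 (y) x 64 (z) mm. Bystander; origin at the middle of its underside.
Not all that is in view belongs to the job. There is more than one size of the flange_plugged; the job needs the smallest.

How it is judged (in metres and radians):
On the way:
1. the flanges have changed places: the bright one rests in the middle of the faceplate, the dark one in the middle of the firebrick, both let go (horizontal distance between flange_open and faceplate_centre below 0.008 m and z of flange_open in the frame of faceplate_centre between -0.004 and 0.004 m and angle between each of flange_open, flange_plugged's own z axis and vertical below 0.06 rad and linear speed of each of flange_open, flange_plugged below 0.03 m/s and contact force between the fingers and flange_open below 0.3 N and horizontal distance between flange_plugged and brick_top below 0.02 m and z of flange_plugged in the frame of brick_top between -0.004 and 0.004 m and contact force between the fingers and flange_plugged below 0.3 N), for 0.2 s.
At the end, for the whole second after the job is handed in: Flanges flat and released: bright within 8 mm of the faceplate centre, dark within 20 mm of the brick's middle. Shaft gripped, still, within 3 degrees of upright, under 3 mm off the bore's centre at line and foot, line within 4 mm of the boss top, touching no flange or turntable (all of step 1 and horizontal distance between each of shaft, paint_line and bore_mouth below 0.003 m and z of paint_line in the frame of bore_mouth between -0.004 and 0.004 m and angle between shaft's own z axis and vertical below 0.06 rad and contact force between the fingers and shaft above 2 N and contact force between shaft and flange_open below 0.3 N and contact force between shaft and turntable below 0.3 N and linear speed of shaft below 0.02 m/s); the arm keeps its last pose, push and grip.
It fails at once if the shaft touches the bright flange or the turntable (contact force between shaft and flange_open above 0.5 N or contact force between shaft and turntable above 0.5 N).
It fails at once if a flange is dropped (it falls faster than 0.5 m/s, about 13 mm, with nothing gripping it) ((linear speed of flange_open above 0.5 m/s and contact force between the fingers and flange_open below 0.3 N) or (linear speed of flange_plugged above 0.5 m/s and contact force between the fingers and flange_plugged below 0.3 N)).
It fails at once if a bystander (drift, magnetic square, brush, tub, can, pliers, tape measure) is moved more than 20 mm (distance of any of drift, magnet_square, wire_brush, gel_tub, spray_can, pliers, tape_measure from where it was at the start of the episode above 0.02 m).
It also fails if it takes over 72 s, if anything falls off the work surface, if the arm or the gripper's body presses on something with over 40 N, if the wrist force passes 120 N, or if a joint passes its speed limit or range.

## Robot

A 6-joint arm with a two-finger parallel gripper is mounted at the origin on the work surface. World frame = base frame: x ahead of the robot, y to its left, z up, the work surface at z = 0. Lengths are in m, angles in degrees, forces in N, time in s.
With the tool pointing down it reaches from about 0.325 to 0.9 m from the base axis. Payload 6.1 kg.
Tool frame: the origin (TCP) lies on the centre line of the jaws, within the pads' length; the fingertips stand 17 mm ahead of it and the grasp point (between the pads) lies 2 mm behind it; z points along the fingers, y is the line along which they close (so a half turn about z gives the same grasp; the last joint's range is limited). The gripper opens to 85 mm and grips with 20 to 120 N. Pads are 22 mm wide; open, the fingers measure 114 mm over their backs; the gripper's body (76 mm by 85 mm) begins 54 mm behind the grasp point. The pads swing forward as they close: fully open they stand 13 mm farther back than shut.
Start: joints at [66.629, 12.628, 87.462, -0, 79.91, -7.225], TCP at [0.174, 0.6, 0.248] pointing down, gripper open.
Joint ranges: [-170.65, 170.65], [-52.31, 119.04], [5.05, 147.46], [-71.25, 251.25], [11.57, 151.72], [-153.62, 153.62]. Speed limits (degrees/s): [147.25, 147.25, 172.46, 180, 180, 180].

## Interface

Orientations are given as [roll, pitch, yaw] about the fixed x, y, z axes, in that order (R = Rz(yaw) Ry(pitch) Rx(roll)).
In Python, from bench import env, imaging, job gives the robot as it stands.
- The arm moves only by the tool carry_out, never from a script. Its argument "plan" is a list that holds one entry, the list of rows, each a list of 7 numbers: the finger opening in m, from 0 to 0.0854, then the shift along the world's x, y, z in m, then the turn, a rotation vector about the world's x, y, z in rad. In form: [[[gripper, dx, dy, dz, wx, wy, wz], ...]]. A call has 1 to 5 rows; each row is the pose to reach, as a shift and turn from the pose commanded when the call began; what a row does not reach only later rows make up. A row lasts 1/10 s, in which the tool goes at most 50 mm and 8.59 degrees, less where a joint would pass 70% of its speed; a pose out of reach is approached as far as the arm can. A call with a gripper value outside its range is refused whole. The fingers move at their own pace and stop on an object; "grip_force" is the grip in N (left out, the last holds). Time passes only in rows, so rows that repeat a pose let the fingers close. It gives the time, the measured TCP pose, the force, the opening and the grip force at its end, in the units of the state.
- env.get_state(): the state, without advancing time (a new reading comes with each control period).
- imaging.camera(name): name is "scene" or "top" or "wrist"; returns the picture (480x640x3 uint8, red, green, blue); there is no depth.
- imaging.camera_params(name): a dict with "intrinsics" (3x3 intrinsics, pixels), "D" ([k1, k2, p1, p2, k3] as OpenCV has them; the pictures are not rectified), "pose" (4x4, takes a point from camera to world coordinates). Camera axes: x right, y down, z forward; pixel columns grow to the right and rows downward; lengths in m; the calibration is good to about 2 mm. A picture is of the moment at which its call begins: read the wrist's pose just before it. camera_params takes no time and is no camera call; for the wrist camera it gives the pose at the moment of the call.
- job.sign_off(): hands the job in; it is judged then, once.
The state is a dict: "clock": time; "q": joint angles; "joint_velocities": joint speeds; "joint_torque": joint torques, N m; "eef_pos": TCP position; "eef_rot": TCP orientation; "force": force on the tool from outside, world axes, zero at the start; "moment": the same for the moment, N m; "finger_gap": finger opening in m; "grasp_force": force on a finger pad.
Only numpy, scipy, OpenCV 4.12 (cv2) and the standard library are available. Lean on these libraries where they do the work, as an engineer would, in place of code of your own. Each camera call takes 0.05 s, during which the arm holds its last target. There are 200 camera calls.

## Working session

There is one attempt and no reset: what is moved stays moved. The work goes in short steps, Python scripts to look and compute and a tool call to move; the robot and the scene stay as the last step left them, time stands still between calls to the robot, and variables do not carry over. Pictures are saved under pics/ and viewed, at most 10 in all, crops included, and the job is handed in when it is done.

Besides the shell and the picture viewer there is one more tool, called after "Call:" in YAML: its name, and indented under it one key for each argument. carry_out: Moves the arm, as the interface text tells. Its arguments: {"type":"object","properties":{"plan":{"type":"array"},"grip_force":{"type":"number"}},"required":["plan"]}

```bash
ls; mkdir -p pics
python3 - <<'E'
from bench import env,imaging,job
import cv2,numpy as np
print(env.get_state())
for n in("scene","top"):
    cv2.imwrite(f"pics/{n}0.png",imaging.camera(n)[...,::-1])
for n in("scene","top","wrist"):
    p=imaging.camera_params(n);print(n,np.round(p["intrinsics"],1).tolist(),p["D"],np.round(p["pose"],4).tolist())
E
```

```text
pics
{'clock': 0.0, 'q': array([ 6.66299233e+01,  1.26756235e+01,  8.75258817e+01, -1.61004206e-04,
        7.99103194e+01, -7.22332065e+00]), 'joint_velocities': array([ 0.03388147, -0.03409476, -0.05992144,  0.08918396,  0.0351568 ,
       -0.06455891]), 'joint_torque': array([ 7.63570260e-04, -4.96875000e+01, -3.89413369e+01, -2.27964335e-05,
        1.08783858e-02,  4.30042988e-06]), 'eef_pos': array([0.17356935, 0.59981863, 0.247194  ]), 'eef_rot': array([-1.79889043e+02, -1.39032902e-02,  1.63853259e+02]), 'force': array([-0.56946988,  0.97426675, -0.13724973]), 'moment': array([ 3.83937538e-02, -3.91497760e-02, -1.80941040e-05]), 'grasp_force': 0.0, 'finger_gap': 0.08546034400583272}
scene [[499.8, 0.0, 317.9], [0.0, 499.8, 248.0], [0.0, 0.0, 1.0]] [-0.02386463  0.          0.          0.          0.        ] [[0.8865, 0.2729, -0.3737, 0.967], [0.4625, -0.4967, 0.7345, -0.9061], [0.0149, -0.8239, -0.5665, 0.795], [0.0, 0.0, 0.0, 1.0]]
top [[464.0, 0.0, 313.3], [0.0, 464.0, 238.6], [0.0, 0.0, 1.0]] [-0.1206804  0.         0.         0.         0.       ] [[0.0403, -0.974, 0.2227, 0.2514], [-0.9992, -0.0396, 0.0077, 0.0133], [0.0013, -0.2229, -0.9749, 1.1641], [0.0, 0.0, 0.0, 1.0]]
wrist [[423.4, 0.0, 320.9], [0.0, 423.4, 237.9], [0.0, 0.0, 1.0]] [-0.03720592  0.          0.          0.          0.        ] [[0.2776, 0.9189, 0.2802, 0.1015], [0.9607, -0.2648, -0.0834, 0.6203], [-0.0024, 0.2923, -0.9563, 0.3735], [0.0, 0.0, 0.0, 1.0]]
```

View pics/top0.png

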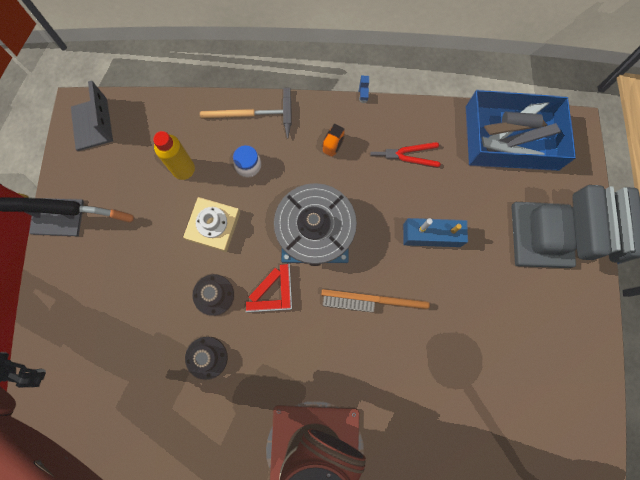

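View pics/scene0.png

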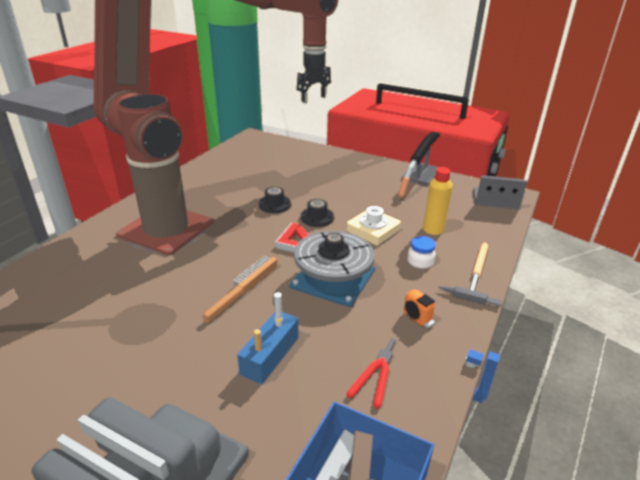

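Things that could be taken for the dark flange: top view (314,222) on the turntable, (211,295) and (205,358) on the table. The one on the faceplate fits the description and looks smallest. The bright flange is at (211,222) on the brick. The shaft is the tall bright pin at (426,226) and the drift is brass at (457,230). Next I check a close crop and take first measurements.

```bash
cat > h.py <<'E'
from bench import env,imaging,job
import cv2,numpy as np
np.set_printoptions(precision=4,suppress=True)
def ray(p,uv):
    n=cv2.undistortPoints(np.array([[uv]],float),p["intrinsics"],np.array(p["D"],float))[0,0]
    T=np.array(p["pose"]);return T[:3,3],T[:3,:3]@[n[0],n[1],1]
def onz(p,uv,z):
    o,d=ray(p,uv);return o+d*(z-o[2])/d[2]
def proj(p,X):
    T=np.linalg.inv(np.array(p["pose"]));r,_=cv2.Rodrigues(T[:3,:3])
    return cv2.projectPoints(np.array(X,float).reshape(-1,3),r,T[:3,3],p["intrinsics"],np.array(p["D"],float))[0][:,0]
def blobs(m,amin=30):
    n,l,s,c=cv2.connectedComponentsWithStats(m.astype(np.uint8))
    return [(c[i],s[i],l==i) for i in range(1,n) if s[i,4]>=amin]
E
python3 - <<'E'
from h import *
p=imaging.camera_params("top")
im=cv2.imread("pics/top0.png")
for n,uv,z in [("dark",(314,219),.127),("face",(314.5,222.5),.085),("bright",(210.5,219),.072),("brick",(211.5,223.5),.032),("shafttop",(428,221),.1),("drift",(459,227),.105),("big1",(209,293),.05),("big2",(202,357),.05),("hole",(424,232),.06)]:
    print(n,onz(p,uv,z))
c=im[150:390,170:490];cv2.imwrite("pics/c1.png",cv2.resize(c,None,fx=2.5,fy=2.5,interpolation=cv2.INTER_CUBIC))
E
```

```text
dark [0.535  0.0219 0.127 ]
face [0.5378 0.0206 0.085 ]
bright [0.54   0.2759 0.072 ]
brick [0.5389 0.2819 0.032 ]
shafttop [ 0.5488 -0.2506  0.1   ]
drift [ 0.5359 -0.3243  0.105 ]
big1 [0.361  0.2686 0.05  ]
big2 [0.2088 0.2731 0.05  ]
hole [ 0.5315 -0.25    0.06  ]
```

View pics/c1.png

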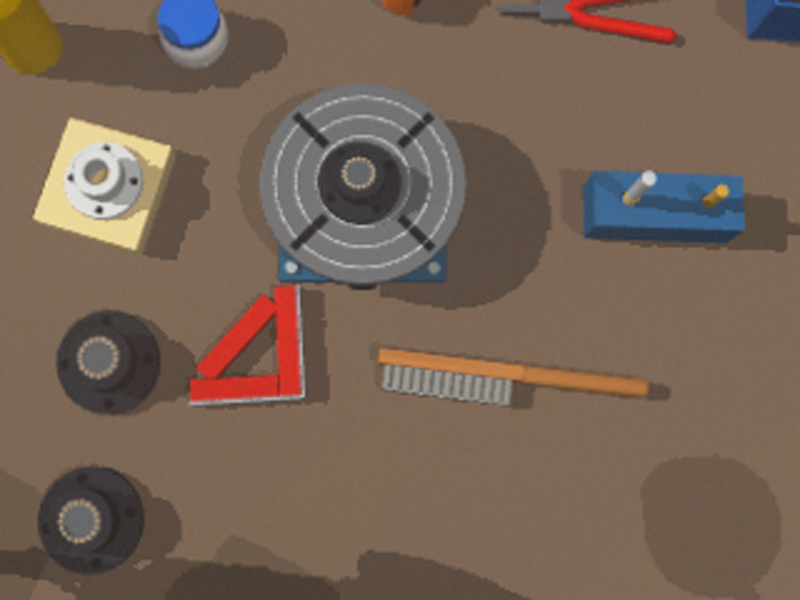

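Crop: the turntable flange (359,172 in the crop) is clearly smaller than the two decoys, so the choice stands. The bright bore is at (98,175), the shaft top at (649,181) and the brass drift at (720,190). I move above the turntable, turning the jaws along x.

Call:
carry_out:
  plan:
    - [[0.085,0.12,-0.193,0.02,0,0,-0.43],[0.085,0.12,-0.193,0.02,0,0,-0.43],[0.085,0.12,-0.193,0.02,0,0,-0.43],[0.085,0.12,-0.193,0.02,0,0,-0.43],[0.085,0.12,-0.193,0.02,0,0,-0.43]]

```text
clock: 0.6
eef_pos: [0.295, 0.4046, 0.2682]
eef_rot: [-180.0, 0.1, 139.1]
force: [-0.3, 0.6, -0.2]
finger_gap: 0.0851
grasp_force: 0.0
```

Call:
carry_out:
  plan:
    - [[0.085,0.12,-0.193,0.02,0,0,-0.43],[0.085,0.12,-0.193,0.02,0,0,-0.43],[0.085,0.12,-0.193,0.02,0,0,-0.43],[0.085,0.12,-0.193,0.02,0,0,-0.43],[0.085,0.12,-0.193,0.02,0,0,-0.43]]

```text
clock: 1.1
eef_pos: [0.415, 0.2114, 0.2885]
eef_rot: [180.0, 0.1, 114.4]
force: [0.1, 0.6, -1.0]
finger_gap: 0.0849
grasp_force: 0.0
```

Call:
carry_out:
  plan:
    - [[0.085,0.12,-0.193,0,0,0,-0.43],[0.085,0.12,-0.193,0,0,0,-0.43],[0.085,0.12,-0.193,0,0,0,-0.43],[0.085,0.12,-0.193,0,0,0,-0.43],[0.085,0.12,-0.193,0,0,0,-0.43]]

```text
clock: 1.6
eef_pos: [0.5349, 0.018, 0.2877]
eef_rot: [-180.0, 0.0, 89.8]
force: [0.2, 0.5, -0.3]
finger_gap: 0.0849
grasp_force: 0.0
```

Run:
```python
from h import *
s=env.get_state();print(s["clock"],s["eef_pos"],s["eef_rot"],s["q"])
p=imaging.camera_params("wrist");im=imaging.camera("wrist")[...,::-1];cv2.imwrite("pics/w1.png",im)
print(proj(p,[[.535,.022,.127],[.538,.021,.085],s["eef_pos"]]))
```

```text
1.6 [0.5349 0.018  0.2877] [-179.9758    0.0455   89.7805] [-6.4935 -1.1007 98.018  -0.0483 83.1018 -6.2682]
[[321.915  213.1093]
 [325.5771 201.7445]
 [322.6741 338.116 ]]
```

View pics/w1.png

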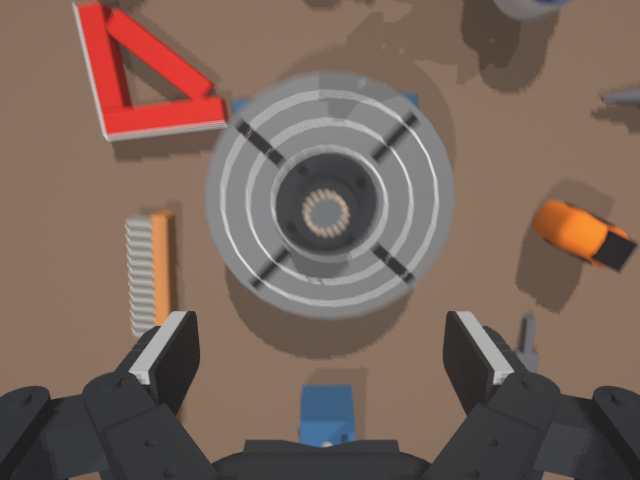

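The wrist view shows the plug of the dark flange at (326,213), the faceplate ellipse roughly 205–454 × 72–319, and clear space for the fingers. I measure both by ray casting.

```bash
cat >> h.py <<'E'
def circfit(P):
    A=np.c_[2*P[:,:2],np.ones(len(P))];s=np.linalg.lstsq(A,(P[:,:2]**2).sum(1),rcond=None)[0]
    return s[:2],np.sqrt(s[2]+s[:2]@s[:2])
def robcirc(p,uvs,z,r0,c0,tol=.004):
    P=np.array([onz(p,u,z) for u in uvs]);c=np.array(c0)
    for _ in range(6):
        k=abs(np.hypot(*(P[:,:2]-c).T)-r0)<tol*(3 if _<3 else 1)
        if k.sum()<8:break
        c,r=circfit(P[k])
    return c,r,k.sum()
def edges(im,lo=60,hi=150): return np.argwhere(cv2.Canny(cv2.GaussianBlur(im,(3,3),0),lo,hi))[:,::-1].astype(float)
E
python3 - <<'E'
from h import *
p=imaging.camera_params("wrist");im=cv2.imread("pics/w1.png")
E=edges(im)
for n,z,r,c in [("plate",.085,.1,(.538,.021)),("ring170",.085,.085,(.538,.021)),("ring130",.085,.065,(.538,.021)),("disc",.095,.04,(.533,.021)),("boss",.125,.024,(.533,.021)),("bead",.127,.015,(.533,.021))]:
    print(n,robcirc(p,E,z,r,c))
hsv=cv2.cvtColor(im,cv2.COLOR_BGR2HSV)
print(onz(p,(326,213),.127))
E
```

```text
plate (array([0.5339, 0.0233]), np.float64(0.09965185520347507), np.int64(530))
ring170 (array([0.5423, 0.015 ]), np.float64(0.08500829905135705), np.int64(1516))
ring130 (array([0.5408, 0.0171]), np.float64(0.06503709512196101), np.int64(907))
disc (array([0.5403, 0.0172]), np.float64(0.0409304982105168), np.int64(538))
boss (array([0.5252, 0.0184]), np.float64(0.023962610321665776), np.int64(319))
bead (array([0.5388, 0.0194]), np.float64(0.0148186010848049), np.int64(337))
[0.5391 0.0196 0.127 ]
```

Call:
carry_out:
  plan:
    - [[0.085,0.004,0.002,-0.05,0,0,0],[0.085,0.004,0.002,-0.1,0,0,0],[0.085,0.004,0.002,-0.14,0,0,0],[0.085,0.004,0.002,-0.16,0,0,0],[0.085,0.004,0.002,-0.173,0,0,0]]

```text
clock: 2.15
eef_pos: [0.5358, 0.0237, 0.1124]
eef_rot: [-179.7, -0.0, 89.9]
force: [-1.4, -0.5, 0.8]
finger_gap: 0.0853
grasp_force: 0.0
```

Call:
carry_out:
  plan:
    - [[0.03,0,0,0,0,0,0],[0.03,0,0,0,0,0,0],[0.03,0,0,0,0,0,0],[0.03,0,0,0,0,0,0],[0.03,0,0,0,0,0,0]]
  grip_force: 60

```text
clock: 2.65
eef_pos: [0.5386, 0.0233, 0.1175]
eef_rot: [179.9, 0.0, 90.0]
force: [-3.4, 0.8, 6.5]
finger_gap: 0.0462
grasp_force: 63.7
```

Call:
carry_out:
  plan:
    - [[0.03,0,0,0.01,0,0,0],[0.03,0,0,0.03,0,0,0],[0.03,0,0,0.055,0,0,0],[0.03,0,0,0.075,0,0,0],[0.03,0,0,0.08,0,0,0]]

```text
clock: 3.15
eef_pos: [0.5391, 0.0233, 0.198]
eef_rot: [179.7, 0.0, 89.9]
force: [1.2, -0.7, -9.2]
finger_gap: 0.046
grasp_force: 64.0
```

Call:
carry_out:
  plan:
    - [[0.03,-0.007,0.019,0,0,0,0],[0.03,-0.02,0.054,0,0,0,0],[0.03,-0.035,0.095,0,0,0,0],[0.03,-0.05,0.135,0,0,0,0],[0.03,-0.065,0.176,0,0,0,0]]

```text
clock: 3.65
eef_pos: [0.4712, 0.2004, 0.194]
eef_rot: [-179.9, 0.0, 89.9]
force: [0.6, 0.5, -8.1]
finger_gap: 0.0458
grasp_force: 63.9
```

Run:
```python
from h import *
s=env.get_state();print(s["clock"],s["eef_pos"],s["finger_gap"],s["grasp_force"],s["force"])
p=imaging.camera_params("top");im=imaging.camera("top")[...,::-1];cv2.imwrite("pics/t2.png",im)
c=im[170:290,170:370];cv2.imwrite("pics/c2.png",cv2.resize(c,None,fx=4,fy=4,interpolation=cv2.INTER_CUBIC))
for uv in [(135,290),(145,290),(175,160)]: print(uv,onz(p,uv,0))
```

```text
3.65 [0.4712 0.2004 0.194 ] 0.04582846115336968 63.89856576919556 [ 0.5544  0.5053 -8.1103]
(135, 290) [0.3641 0.473  0.    ]
(145, 290) [0.3654 0.4466 0.    ]
(175, 160) [0.721  0.4069 0.    ]
```

View pics/c2.png

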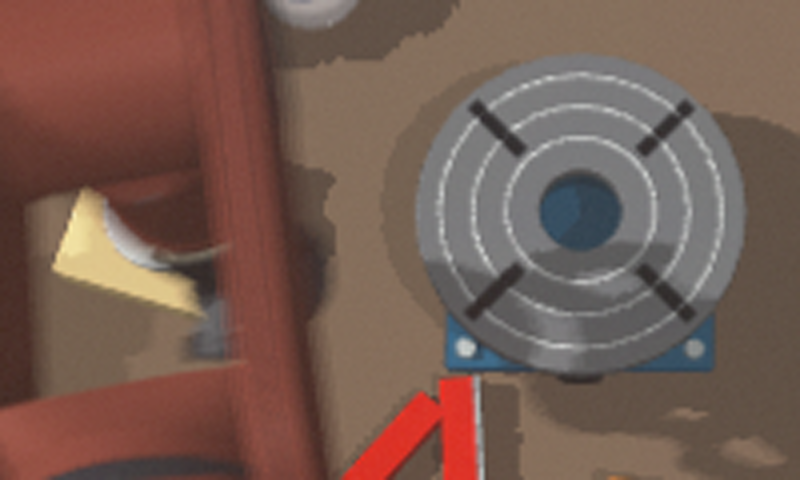

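The hole of the faceplate is now visible at about (315,222) full frame, and the dark flange is held (about 8 N). I carry on to the free table spot at about (0.37, 0.45).

Call:
carry_out:
  plan:
    - [[0.03,-0.015,0.039,0,0,0,0],[0.03,-0.031,0.078,0,0,0,0],[0.03,-0.047,0.117,0,0,0,0],[0.03,-0.063,0.156,0,0,0,0],[0.03,-0.078,0.195,0,0,0,0]]

```text
clock: 4.2
eef_pos: [0.3933, 0.3952, 0.194]
eef_rot: [-179.9, 0.1, 89.9]
force: [1.6, -1.0, -8.6]
finger_gap: 0.0462
grasp_force: 64.0
```

Call:
carry_out:
  plan:
    - [[0.03,-0.012,0.03,-0.01,0,0,0],[0.03,-0.022,0.052,-0.03,0,0,0],[0.03,-0.022,0.055,-0.065,0,0,0],[0.03,-0.022,0.055,-0.1,0,0,0],[0.03,-0.022,0.055,-0.125,0,0,0]]

```text
clock: 4.7
eef_pos: [0.3707, 0.4478, 0.0662]
eef_rot: [-179.8, 0.2, 90.0]
force: [-1.0, -0.1, -9.4]
finger_gap: 0.0463
grasp_force: 64.1
```

Call:
carry_out:
  plan:
    - [[0.03,0,0,-0.012,0,0,0],[0.03,0,0,-0.02,0,0,0],[0.03,0,0,-0.026,0,0,0],[0.03,0,0,-0.031,0,0,0],[0.03,0,0,-0.033,0,0,0]]

```text
clock: 5.2
eef_pos: [0.3734, 0.4498, 0.0379]
eef_rot: [179.9, -0.1, 89.9]
force: [-0.1, -0.3, -9.2]
finger_gap: 0.0462
grasp_force: 64.0
```

Call:
carry_out:
  plan:
    - [[0.03,0,0,-0.001,0,0,0],[0.03,0,0,-0.002,0,0,0],[0.03,0,0,-0.003,0,0,0],[0.03,0,0,-0.004,0,0,0],[0.03,0,0,-0.004,0,0,0]]

```text
clock: 5.7
eef_pos: [0.3727, 0.4493, 0.0333]
eef_rot: [-180.0, 0.0, 89.9]
force: [-1.2, -0.8, -8.2]
finger_gap: 0.0463
grasp_force: 64.0
```

Call:
carry_out:
  plan:
    - [[0.03,0,0,-0.001,0,0,0],[0.03,0,0,-0.002,0,0,0],[0.03,0,0,-0.003,0,0,0],[0.03,0,0,-0.003,0,0,0],[0.03,0,0,-0.003,0,0,0]]

```text
clock: 6.2
eef_pos: [0.3729, 0.4495, 0.0325]
eef_rot: [-180.0, 0.0, 90.0]
force: [-5.6, -6.2, 9.4]
finger_gap: 0.0457
grasp_force: 66.2
```

Call:
carry_out:
  plan:
    - [[0.085,0,0,0.001,0,0,0],[0.085,0,0,0.001,0,0,0],[0.085,0,0,0.001,0,0,0],[0.085,0,0,0.025,0,0,0],[0.085,0,0,0.07,0,0,0]]

```text
clock: 6.7
eef_pos: [0.3707, 0.4473, 0.0972]
eef_rot: [-179.7, 0.3, 89.9]
force: [0.1, 0.4, -0.4]
finger_gap: 0.0849
grasp_force: 0.0
```

Call:
carry_out:
  plan:
    - [[0.085,0,0,0.05,0,0,0],[0.085,0.034,-0.034,0.09,0,0,0],[0.085,0.068,-0.068,0.13,0,0,0],[0.085,0.102,-0.103,0.16,0,0,0],[0.085,0.136,-0.14,0.165,0,0,0]]

```text
clock: 7.2
eef_pos: [0.4909, 0.3306, 0.2607]
eef_rot: [179.7, -0.2, 90.0]
force: [0.9, 0.1, 0.0]
finger_gap: 0.0853
grasp_force: 0.0
```

Call:
carry_out:
  plan:
    - [[0.085,0.03,-0.032,0,0,0,0],[0.085,0.03,-0.032,0,0,0,0],[0.085,0.03,-0.032,0,0,0,0],[0.085,0.03,-0.032,0,0,0,0]]

```text
clock: 7.6
eef_pos: [0.5183, 0.2991, 0.2562]
eef_rot: [-179.9, -0.0, 90.0]
force: [-0.2, 0.1, 0.8]
finger_gap: 0.0848
grasp_force: 0.0
```

Run:
```python
from h import *
s=env.get_state();print(s["clock"],s["eef_pos"],s["eef_rot"])
p=imaging.camera_params("wrist");im=imaging.camera("wrist")[...,::-1];cv2.imwrite("pics/w3.png",im)
print(proj(p,[[.54,.276,.072],[.538,.281,.032]]))
pt=imaging.camera_params("top");t=cv2.imread("pics/t2.png");h=cv2.cvtColor(t,cv2.COLOR_BGR2HSV)
m=(cv2.inRange(h,(95,80,30),(125,255,255))>0);m[:, :295]=0;m[:,335:]=0;m[:205]=0;m[240:]=0
for c,st,_ in blobs(m): print("hole",c,st,onz(pt,c,.085))
E=edges(t)
for r in(.1,.085,.065,.045,.025): print(r,robcirc(pt,E,.085,r,(.537,.02),.0025))
```

```text
7.6 [0.5183 0.2991 0.2562] [-179.9497   -0.0126   89.9681]
[[350.0513 240.5369]
 [344.7632 221.0028]]
hole [314.2833 223.4458] [305 216  19  16 240] [0.5354 0.0211 0.085 ]
0.1 (array([0.5385, 0.0207]), np.float64(0.0995609246852996), np.int64(262))
0.085 (array([0.5392, 0.0226]), np.float64(0.08533377858517577), np.int64(161))
0.065 (array([0.5415, 0.0212]), np.float64(0.06536373935783328), np.int64(120))
0.045 (array([0.5413, 0.0176]), np.float64(0.04502936915130087), np.int64(102))
0.025 (array([0.5387, 0.0207]), np.float64(0.02460063589044784), np.int64(75))
```

View pics/w3.png

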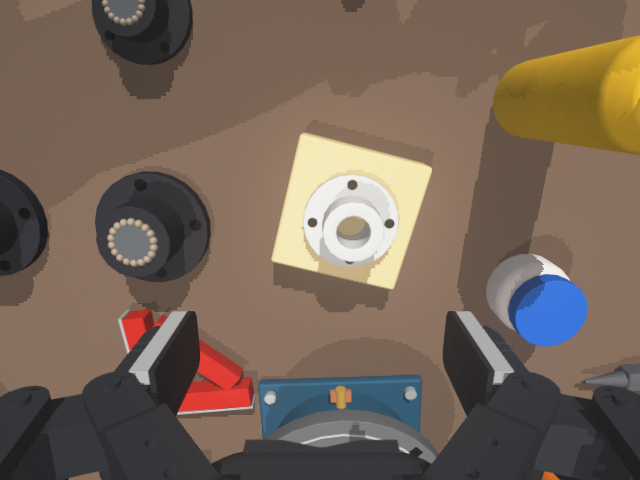

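The wrist view shows the brick with corners near (303,133), (431,168), (394,289) and (272,261), the bright boss and bore around (353,229), the decoys at left, and the tub lid at (547,310).

Run:
```python
from h import *
p=imaging.camera_params("wrist");im=cv2.imread("pics/w3.png");E=edges(im)
print(robcirc(p,E,.072,.024,(.54,.277),.002),robcirc(p,E,.072,.013,(.54,.277),.0015),robcirc(p,E,.042,.04,(.54,.277),.002))
cs=[onz(p,c,.032)[:2] for c in[(303,133),(431,168),(394,289),(272,261)]]
print("brick",np.mean(cs,0),[np.linalg.norm(cs[i]-cs[i-1]) for i in range(4)])
print("tub",onz(p,(547,310),.06))
```

```text
(array([0.5422, 0.283 ]), np.float64(0.023816340240336575), np.int64(255)) (array([0.5377, 0.2734]), np.float64(0.013267732724281157), np.int64(44)) (array([0.5419, 0.283 ]), np.float64(0.03956363704345974), np.int64(349))
brick [0.5422 0.2861] [np.float64(0.11338108673740929), np.float64(0.10908791852511793), np.float64(0.11139856045419048), np.float64(0.11210641001908468)]
tub [0.7098 0.2108 0.06  ]
```

Call:
carry_out:
  plan:
    - [[0.085,0.012,-0.008,-0.04,0,0,0],[0.085,0.024,-0.016,-0.085,0,0,0],[0.085,0.024,-0.016,-0.13,0,0,0],[0.085,0.024,-0.016,-0.17,0,0,0],[0.085,0.024,-0.016,-0.192,0,0,0]]

```text
clock: 8.15
eef_pos: [0.5394, 0.2829, 0.0601]
eef_rot: [-179.7, 0.1, 90.1]
force: [-0.1, -0.7, 0.7]
finger_gap: 0.0849
grasp_force: 0.0
```

Call:
carry_out:
  plan:
    - [[0.03,0,0,0,0,0,0],[0.03,0,0,0,0,0,0],[0.03,0,0,0,0,0,0],[0.03,0,0,0,0,0,0],[0.03,0,0,0,0,0,0]]

```text
clock: 8.65
eef_pos: [0.5442, 0.2836, 0.0671]
eef_rot: [179.8, -0.1, 90.0]
force: [-1.8, 1.9, 6.2]
finger_gap: 0.0453
grasp_force: 65.7
```

Call:
carry_out:
  plan:
    - [[0.03,0,0,0.01,0,0,0],[0.03,0,0,0.03,0,0,0],[0.03,0,0,0.06,0,0,0],[0.03,0,0,0.09,0,0,0],[0.03,0,0,0.1,0,0,0]]

```text
clock: 9.15
eef_pos: [0.5444, 0.2828, 0.1681]
eef_rot: [179.7, -0.1, 89.9]
force: [0.6, 0.6, -5.6]
finger_gap: 0.0452
grasp_force: 64.6
```

Call:
carry_out:
  plan:
    - [[0.03,0,-0.02,0.01,0,0,0],[0.03,-0.001,-0.06,0.02,0,0,0],[0.03,-0.003,-0.1,0.03,0,0,0],[0.03,-0.005,-0.14,0.04,0,0,0],[0.03,-0.006,-0.18,0.05,0,0,0]]

```text
clock: 9.65
eef_pos: [0.5356, 0.1009, 0.2135]
eef_rot: [-179.9, 0.0, 90.0]
force: [0.8, -0.0, -5.6]
finger_gap: 0.0455
grasp_force: 64.4
```

Call:
carry_out:
  plan:
    - [[0.03,0,-0.04,0,0,0,0],[0.03,0,-0.075,0,0,0,0],[0.03,0,-0.1,0,0,0,0],[0.03,0,-0.122,0,0,0,0],[0.03,0,-0.122,0,0,0,0]]

```text
clock: 10.15
eef_pos: [0.536, -0.0224, 0.2133]
eef_rot: [-179.9, 0.1, 89.8]
force: [-0.3, 0.3, -5.5]
finger_gap: 0.0456
grasp_force: 64.5
```

Run:
```python
from h import *
s=env.get_state();print(s["clock"],s["eef_pos"],s["eef_rot"])
p=imaging.camera_params("wrist");im=imaging.camera("wrist")[...,::-1];cv2.imwrite("pics/w4.png",im);E=edges(im)
for r in(.1,.085,.065,.045,.025): print(r,robcirc(p,E,.085,r,(.5386,.0207),.002))
```

```text
10.15 [ 0.536  -0.0224  0.2133] [-179.8721    0.0689   89.7517]
0.1 (array([0.5394, 0.0204]), np.float64(0.09928574109760874), np.int64(937))
0.085 (array([0.5395, 0.0206]), np.float64(0.08496327260194471), np.int64(1699))
0.065 (array([0.5395, 0.0206]), np.float64(0.06497317887020067), np.int64(1259))
0.045 (array([0.5395, 0.0207]), np.float64(0.04496437419454442), np.int64(894))
0.025 (array([0.5394, 0.0206]), np.float64(0.02536710089283533), np.int64(298))
```

View pics/w4.png

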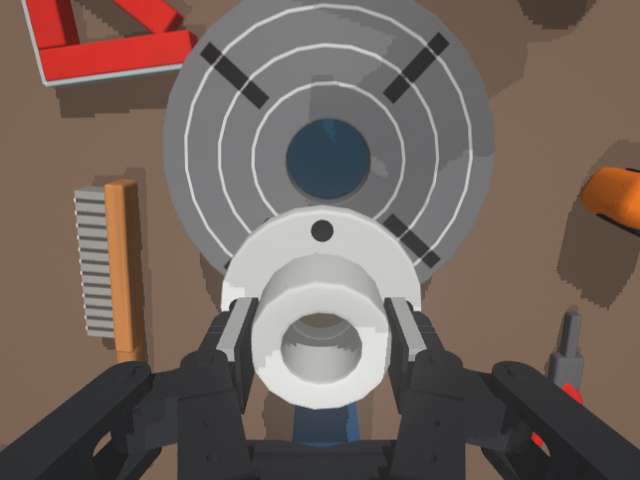

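The picture shows the empty faceplate with rings and hole centred near (328,158). The bright flange is held upright with its boss top near (321,345). The plate centre comes out as (0.5394, 0.0206). Next I measure the flange in hand.

Run:
```python
from h import *
p=imaging.camera_params("wrist");im=cv2.imread("pics/w4.png");E=edges(im)
for z in(.2133,.2183,.2233): print(z,robcirc(p,E,z,.024,(.537,-.022),.0012),robcirc(p,E,z,.013,(.537,-.022),.0012))
print(robcirc(p,E,.188,.04,(.537,-.022),.002))
```

```text
0.2133 (array([ 0.5353, -0.0249]), np.float64(0.024275838933608736), np.int64(503)) (array([ 0.5354, -0.025 ]), np.float64(0.013822572466527898), np.int64(282))
0.2183 (array([ 0.5354, -0.0219]), np.float64(0.02345385918070324), np.int64(512)) (array([ 0.5354, -0.0219]), np.float64(0.013274721957039538), np.int64(282))
0.2233 (array([ 0.5375, -0.0191]), np.float64(0.02398197991607866), np.int64(315)) (array([ 0.5354, -0.0188]), np.float64(0.012726871447561306), np.int64(282))
(array([ 0.5362, -0.0204]), np.float64(0.03992446128961233), np.int64(670))
```

Call:
carry_out:
  plan:
    - [[0.03,0.002,0.02,0,0,0,0],[0.03,0.004,0.042,-0.01,0,0,0],[0.03,0.004,0.042,-0.035,0,0,0],[0.03,0.004,0.042,-0.065,0,0,0],[0.03,0.004,0.042,-0.08,0,0,0]]

```text
clock: 10.7
eef_pos: [0.5385, 0.0238, 0.1311]
eef_rot: [-179.7, -0.0, 90.0]
force: [-0.9, -0.2, -7.2]
finger_gap: 0.0453
grasp_force: 64.2
```

Call:
carry_out:
  plan:
    - [[0.03,0,0,-0.005,0,0,0],[0.03,0,0,-0.008,0,0,0],[0.03,0,0,-0.01,0,0,0],[0.03,0,0,-0.01,0,0,0],[0.03,0,0,-0.01,0,0,0]]

```text
clock: 11.2
eef_pos: [0.5417, 0.0223, 0.1257]
eef_rot: [179.9, 0.0, 89.9]
force: [-0.1, 1.0, -5.7]
finger_gap: 0.0457
grasp_force: 64.3
```

Call:
carry_out:
  plan:
    - [[0.03,-0.001,-0.001,-0.002,0,0,0],[0.03,-0.001,-0.001,-0.004,0,0,0],[0.03,-0.001,-0.001,-0.004,0,0,0],[0.03,-0.001,-0.001,-0.004,0,0,0]]

```text
clock: 11.6
eef_pos: [0.5398, 0.0215, 0.1205]
eef_rot: [-180.0, -0.0, 89.9]
force: [-0.4, -0.0, -6.1]
finger_gap: 0.0453
grasp_force: 64.3
```

Call:
carry_out:
  plan:
    - [[0.03,0,0,-0.001,0,0,0],[0.03,0,0,-0.002,0,0,0],[0.03,0,0,-0.002,0,0,0]]

```text
clock: 11.9
eef_pos: [0.5401, 0.0214, 0.1201]
eef_rot: [180.0, 0.0, 90.0]
force: [-6.2, 0.2, 4.4]
finger_gap: 0.0453
grasp_force: 65.6
```

Call:
carry_out:
  plan:
    - [[0.085,0,0,0.001,0,0,0],[0.085,0,0,0.001,0,0,0],[0.085,0,0,0.001,0,0,0],[0.085,0,0,0.03,0,0,0],[0.085,0,0,0.08,0,0,0]]

```text
clock: 12.4
eef_pos: [0.5372, 0.0217, 0.1955]
eef_rot: [-179.5, -0.0, 89.9]
force: [1.3, 0.4, 0.3]
finger_gap: 0.0846
grasp_force: 0.0
```

Call:
carry_out:
  plan:
    - [[0.085,0,0,0.05,0,0,0],[0.085,0,0,0.065,0,0,0],[0.085,0,0,0.065,0,0,0],[0.085,0,0,0.065,0,0,0]]

```text
clock: 12.8
eef_pos: [0.5396, 0.0215, 0.2627]
eef_rot: [-180.0, -0.0, 89.9]
force: [-1.2, 0.0, 0.5]
finger_gap: 0.0852
grasp_force: 0.0
```

Run:
```python
from h import *
s=env.get_state();print(s["clock"],s["eef_pos"],s["eef_rot"])
p=imaging.camera_params("wrist");im=imaging.camera("wrist")[...,::-1];cv2.imwrite("pics/w5.png",im);E=edges(im)
for r in(.1,.085,.065,.045): print(r,robcirc(p,E,.085,r,(.5395,.0207),.002))
for z,r in((.095,.04),(.125,.024),(.125,.013)): print(z,r,robcirc(p,E,z,r,(.5395,.021),.0015))
```

```text
12.8 [0.5396 0.0215 0.2627] [-179.9576   -0.0042   89.943 ]
0.1 (array([0.5392, 0.0206]), np.float64(0.09905476205491676), np.int64(1005))
0.085 (array([0.5392, 0.0201]), np.float64(0.08484640459234892), np.int64(1606))
0.065 (array([0.5392, 0.0201]), np.float64(0.0648719334702778), np.int64(1230))
0.045 (array([0.5392, 0.0197]), np.float64(0.04517783614864863), np.int64(752))
0.095 0.04 (array([0.5394, 0.0206]), np.float64(0.03952079469002768), np.int64(419))
0.125 0.024 (array([0.5392, 0.0203]), np.float64(0.023536778324381138), np.int64(262))
0.125 0.013 (array([0.5392, 0.0203]), np.float64(0.013095359270920589), np.int64(144))
```

Call:
carry_out:
  plan:
    - [[0.085,-0.017,0.043,0,0,0,0],[0.085,-0.034,0.087,0,0,0,0],[0.085,-0.051,0.13,0,0,0,0],[0.085,-0.068,0.174,0,0,0,0],[0.085,-0.083,0.214,0,0,0,0]]

```text
clock: 13.35
eef_pos: [0.4547, 0.2368, 0.2609]
eef_rot: [-179.8, 0.1, 89.9]
force: [1.2, 1.0, 0.6]
finger_gap: 0.0851
grasp_force: 0.0
```

Call:
carry_out:
  plan:
    - [[0.085,-0.017,0.043,0,0,0,0],[0.085,-0.034,0.087,0,0,0,0],[0.085,-0.051,0.13,0,0,0,0],[0.085,-0.068,0.174,0,0,0,0],[0.085,-0.084,0.214,0,0,0,0]]

```text
clock: 13.85
eef_pos: [0.3709, 0.4506, 0.2606]
eef_rot: [-179.8, 0.2, 90.0]
force: [0.7, -0.2, 0.5]
finger_gap: 0.0849
grasp_force: 0.0
```

Call:
carry_out:
  plan:
    - [[0.085,0,0,-0.05,0,0,0],[0.085,0,0,-0.1,0,0,0],[0.085,0,0,-0.13,0,0,0],[0.085,0,0,-0.13,0,0,0]]

```text
clock: 14.25
eef_pos: [0.3683, 0.4455, 0.1251]
eef_rot: [-179.4, 0.6, 90.0]
force: [-0.2, -0.9, -0.8]
finger_gap: 0.0848
grasp_force: 0.0
```

Dropping to the flange's known height (about 0.033) and gripping.

Call:
carry_out:
  plan:
    - [[0.085,0.002,0.001,-0.03,0,0,0],[0.085,0.002,0.001,-0.06,0,0,0],[0.085,0.002,0.001,-0.085,0,0,0],[0.085,0.002,0.001,-0.098,0,0,0],[0.085,0.002,0.001,-0.098,0,0,0]]

```text
clock: 14.75
eef_pos: [0.3741, 0.4495, 0.0342]
eef_rot: [-179.9, 0.1, 89.9]
force: [-0.6, -0.6, 1.0]
finger_gap: 0.0849
grasp_force: 0.0
```

Call:
carry_out:
  plan:
    - [[0.03,0,0,0,0,0,0],[0.03,0,0,0,0,0,0],[0.03,0,0,0,0,0,0],[0.03,0,0,0,0,0,0],[0.03,0,0,0,0,0,0]]

```text
clock: 15.25
eef_pos: [0.3749, 0.4516, 0.038]
eef_rot: [180.0, -0.1, 89.9]
force: [-5.8, -1.0, 7.7]
finger_gap: 0.046
grasp_force: 61.9
```

Call:
carry_out:
  plan:
    - [[0.03,0,0,0.01,0,0,0],[0.03,0,0,0.03,0,0,0],[0.03,0,0,0.06,0,0,0],[0.03,0,0,0.09,0,0,0],[0.03,0,0,0.1,0,0,0]]

```text
clock: 15.75
eef_pos: [0.3762, 0.4516, 0.1391]
eef_rot: [179.8, -0.2, 89.9]
force: [1.0, 0.6, -7.8]
finger_gap: 0.0457
grasp_force: 64.1
```

Call:
carry_out:
  plan:
    - [[0.03,0.015,-0.015,0,0,0,0],[0.03,0.042,-0.041,0,0,0,0],[0.03,0.07,-0.069,0,0,0,0],[0.03,0.098,-0.096,0,0,0,0],[0.03,0.126,-0.123,0,0,0,0]]

```text
clock: 16.25
eef_pos: [0.5008, 0.3258, 0.134]
eef_rot: [-179.9, 0.1, 90.0]
force: [-0.4, 1.1, -8.8]
finger_gap: 0.0457
grasp_force: 63.8
```

Call:
carry_out:
  plan:
    - [[0.03,0.026,-0.025,0,0,0,0],[0.03,0.041,-0.04,0,0,0,0],[0.03,0.041,-0.04,-0.02,0,0,0],[0.03,0.041,-0.04,-0.045,0,0,0],[0.03,0.041,-0.04,-0.058,0,0,0]]

```text
clock: 16.75
eef_pos: [0.5396, 0.286, 0.0737]
eef_rot: [-179.7, 0.1, 89.9]
force: [-0.2, -0.3, -9.2]
finger_gap: 0.0459
grasp_force: 63.7
```

Call:
carry_out:
  plan:
    - [[0.03,0,0,0,0,0,0],[0.03,0,0,0,0,0,0]]

```text
clock: 16.95
eef_pos: [0.5415, 0.2876, 0.0773]
eef_rot: [-179.9, 0.0, 90.0]
force: [0.1, -0.1, -8.4]
finger_gap: 0.046
grasp_force: 63.7
```

Call:
carry_out:
  plan:
    - [[0.03,0,0,-0.002,0,0,0],[0.03,0,0,-0.004,0,0,0],[0.03,0,0,-0.005,0,0,0],[0.03,0,0,-0.005,0,0,0]]

```text
clock: 17.35
eef_pos: [0.542, 0.2876, 0.0729]
eef_rot: [180.0, -0.0, 89.9]
force: [0.5, 0.9, -8.9]
finger_gap: 0.0456
grasp_force: 63.8
```

Call:
carry_out:
  plan:
    - [[0.03,0,0,-0.001,0,0,0],[0.03,0,0,-0.002,0,0,0],[0.03,0,0,-0.002,0,0,0]]

```text
clock: 17.65
eef_pos: [0.5418, 0.2874, 0.0704]
eef_rot: [-180.0, 0.0, 89.9]
force: [-0.4, -0.2, -8.7]
finger_gap: 0.0455
grasp_force: 63.8
```

Call:
carry_out:
  plan:
    - [[0.03,0,0,-0.001,0,0,0],[0.03,0,0,-0.002,0,0,0],[0.03,0,0,-0.002,0,0,0]]

```text
clock: 17.95
eef_pos: [0.542, 0.2875, 0.07]
eef_rot: [-180.0, 0.0, 89.9]
force: [-5.0, -2.7, 2.2]
finger_gap: 0.0459
grasp_force: 65.3
```

Call:
carry_out:
  plan:
    - [[0.085,0,0,0.001,0,0,0],[0.085,0,0,0.001,0,0,0],[0.085,0,0,0.001,0,0,0],[0.085,0,0,0.03,0,0,0],[0.085,0,0,0.08,0,0,0]]

```text
clock: 18.45
eef_pos: [0.5393, 0.2864, 0.1454]
eef_rot: [-179.6, 0.2, 89.9]
force: [0.2, -0.4, 0.0]
finger_gap: 0.0851
grasp_force: 0.0
```

Call:
carry_out:
  plan:
    - [[0.085,0,0,0.05,0,0,0],[0.085,0,0,0.1,0,0,0],[0.085,0,0,0.13,0,0,0],[0.085,0,0,0.13,0,0,0]]

```text
clock: 18.85
eef_pos: [0.545, 0.2887, 0.2865]
eef_rot: [179.3, -0.3, 89.9]
force: [0.8, -0.2, -0.2]
finger_gap: 0.0851
grasp_force: 0.0
```

Run:
```python
from h import *
s=env.get_state();print(s["clock"],s["eef_pos"],s["eef_rot"])
p=imaging.camera_params("wrist");im=imaging.camera("wrist")[...,::-1];cv2.imwrite("pics/w6.png",im);E=edges(im)
for z,r in((.042,.04),(.072,.024),(.074,.015)): print(z,r,robcirc(p,E,z,r,(.542,.285),.002))
h=cv2.cvtColor(im,cv2.COLOR_BGR2HSV)
m=cv2.morphologyEx(cv2.inRange(h,(18,40,170),(35,160,255)),cv2.MORPH_CLOSE,np.ones((5,5)))
for c,st,mm in blobs(m,1500):
    hull=cv2.convexHull(np.argwhere(mm)[:,::-1].astype(np.int32));q=cv2.boxPoints(cv2.minAreaRect(hull));P=np.array([onz(p,u,.032)[:2] for u in q]);print("brick?",st,P.mean(0),np.linalg.norm(P[0]-P[1]),np.linalg.norm(P[2]-P[1]))
pt=imaging.camera_params("top")
print(onz(pt,(428,221),.14),onz(pt,(459,227),.105))
```

```text
18.85 [0.545  0.2887 0.2865] [179.3134  -0.2612  89.9472]
0.042 0.04 (array([0.5412, 0.286 ]), np.float64(0.03964370461492124), np.int64(327))
0.072 0.024 (array([0.5414, 0.2877]), np.float64(0.017277589562550887), np.int64(0))
0.074 0.015 (array([0.5411, 0.2863]), np.float64(0.014956326766033642), np.int64(175))
brick? [ 242  121  148  147 9078] [0.5414 0.2858] 0.1136623597837216 0.11209960877657933
[ 0.5377 -0.2407  0.14  ] [ 0.5359 -0.3243  0.105 ]
```

Call:
carry_out:
  plan:
    - [[0.085,0,-0.045,0,0,0,0],[0.085,0,-0.09,0,0,0,0],[0.085,0,-0.135,0,0,0,0],[0.085,0,-0.18,0,0,0,0],[0.085,0,-0.225,0,0,0,0]]

```text
clock: 19.4
eef_pos: [0.541, 0.0609, 0.2768]
eef_rot: [-179.9, -0.0, 90.0]
force: [0.1, -0.6, -0.1]
finger_gap: 0.085
grasp_force: 0.0
```

Call:
carry_out:
  plan:
    - [[0.085,-0.002,-0.045,0,0,0,0],[0.085,-0.004,-0.09,0,0,0,0],[0.085,-0.006,-0.135,0,0,0,0],[0.085,-0.007,-0.18,0,0,0,0],[0.085,-0.007,-0.225,0,0,0,0]]

```text
clock: 19.9
eef_pos: [0.534, -0.1641, 0.2769]
eef_rot: [-179.9, -0.1, 89.9]
force: [0.2, 1.0, 0.1]
finger_gap: 0.0848
grasp_force: 0.0
```

Call:
carry_out:
  plan:
    - [[0.085,0,-0.04,-0.02,0,0,0],[0.085,0,-0.075,-0.03,0,0,0],[0.085,0,-0.078,-0.03,0,0,0],[0.085,0,-0.078,-0.03,0,0,0]]

```text
clock: 20.3
eef_pos: [0.534, -0.2409, 0.2466]
eef_rot: [-179.8, -0.1, 89.8]
force: [0.2, 0.9, -0.9]
finger_gap: 0.0851
grasp_force: 0.0
```

Run:
```python
from h import *
s=env.get_state();print(s["clock"],s["eef_pos"],s["eef_rot"])
p=imaging.camera_params("wrist");im=imaging.camera("wrist")[...,::-1];cv2.imwrite("pics/w7.png",im)
print(proj(p,[[.5377,-.2407,.14],[.536,-.324,.105]]))
```

```text
20.3 [ 0.534  -0.2409  0.2466] [-179.8426   -0.1171   89.8213]
[[328.7734 242.3683]
 [325.2867 338.8428]]
```

View pics/w7.png

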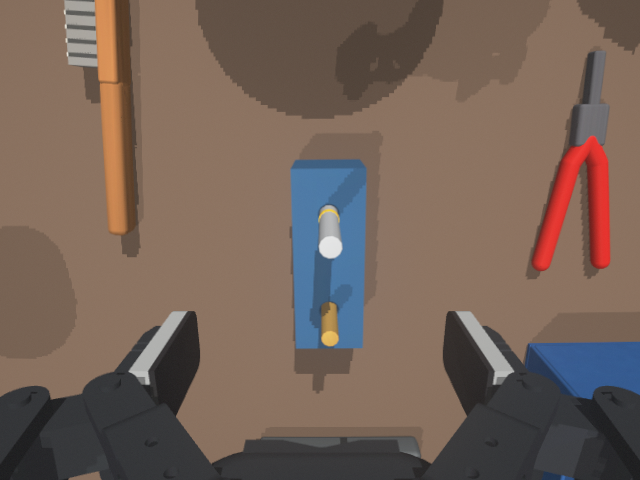

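The picture shows the shaft top at (331,246) with the yellow line at (329,213), and the drift at (330,338), clear of the fingers. The shaft is at about (0.539, -0.2427).

Call:
carry_out:
  plan:
    - [[0.085,0.005,-0.002,-0.03,0,0,0],[0.085,0.005,-0.002,-0.07,0,0,0],[0.085,0.005,-0.002,-0.105,0,0,0],[0.085,0.005,-0.002,-0.125,0,0,0],[0.085,0.005,-0.002,-0.13,0,0,0]]

```text
clock: 20.85
eef_pos: [0.5385, -0.2397, 0.1156]
eef_rot: [-179.8, -0.2, 90.1]
force: [-0.7, 0.6, 0.4]
finger_gap: 0.0848
grasp_force: 0.0
```

Call:
carry_out:
  plan:
    - [[0.04,0,0,0,0,0,0],[0.04,0,0,0,0,0,0],[0.04,0,0,0,0,0,0]]
  grip_force: 50

```text
clock: 21.15
eef_pos: [0.5413, -0.2429, 0.1208]
eef_rot: [179.8, 0.1, 90.0]
force: [0.5, 0.3, 0.9]
finger_gap: 0.0435
grasp_force: 0.0
```

Run:
```python
from h import *
s=env.get_state();print(s["clock"],s["eef_pos"],s["eef_rot"])
p=imaging.camera_params("wrist");im=imaging.camera("wrist")[...,::-1];cv2.imwrite("pics/w8.png",im)
print(proj(p,[[.539,-.2427,.14],s["eef_pos"]]))
g=im.max(2).astype(int)-im.min(2);m=((g<25)&(im.min(2)>200)).astype(np.uint8)
for c,st,_ in blobs(m,100): print(c,st,onz(p,c,.14))
```

```text
21.15 [ 0.5413 -0.2429  0.1208] [179.8257   0.104   89.9692]
[[315.5595 371.564 ]
 [322.7234 338.1926]]
[313.2389 373.7069] [ 292  354   44   40 1327] [ 0.5383 -0.2434  0.14  ]
```

Call:
carry_out:
  plan:
    - [[0.04,-0.002,-0.001,-0.003,0,0,0],[0.04,-0.002,-0.001,-0.003,0,0,0],[0.04,-0.002,-0.001,-0.003,0,0,0]]

```text
clock: 21.5
eef_pos: [0.5378, -0.2436, 0.1156]
eef_rot: [-180.0, -0.0, 89.9]
force: [-0.0, 0.1, 0.3]
finger_gap: 0.0398
grasp_force: 0.0
```

Call:
carry_out:
  plan:
    - [[0.02,0,0,0,0,0,0],[0.005,0,0,0,0,0,0],[0.005,0,0,0,0,0,0],[0.005,0,0,0,0,0,0],[0.005,0,0,0,0,0,0]]

```text
clock: 22.0
eef_pos: [0.5381, -0.2436, 0.1157]
eef_rot: [180.0, 0.0, 89.9]
force: [1.1, -0.5, 1.1]
finger_gap: 0.0125
grasp_force: 48.6
```

Call:
carry_out:
  plan:
    - [[0.005,0,0,0.015,0,0,0],[0.005,0,0,0.045,0,0,0],[0.005,0,0,0.08,0,0,0],[0.005,0,0,0.115,0,0,0],[0.005,0,0,0.14,0,0,0]]

```text
clock: 22.5
eef_pos: [0.5381, -0.2436, 0.2583]
eef_rot: [179.9, 0.1, 89.9]
force: [0.1, -1.2, -1.9]
finger_gap: 0.0125
grasp_force: 49.4
```

Call:
carry_out:
  plan:
    - [[0.005,0,0.02,0.003,0,0,0],[0.005,0,0.055,0.003,0,0,0],[0.005,0,0.09,0.003,0,0,0],[0.005,0,0.125,0.003,0,0,0],[0.005,0.001,0.16,0.003,0,0,0]]

```text
clock: 23.0
eef_pos: [0.5374, -0.081, 0.2569]
eef_rot: [-179.8, -0.1, 89.9]
force: [0.5, 0.7, -1.5]
finger_gap: 0.0127
grasp_force: 49.4
```

Call:
carry_out:
  plan:
    - [[0.005,0,0.035,0,0,0,0],[0.005,0,0.065,0,0,0,0],[0.005,0,0.09,0,0,0,0],[0.005,0,0.102,0,0,0,0],[0.005,0,0.104,0,0,0,0]]

```text
clock: 23.5
eef_pos: [0.538, 0.0222, 0.2575]
eef_rot: [-179.9, -0.0, 90.1]
force: [-0.3, -0.6, -2.0]
finger_gap: 0.0126
grasp_force: 49.4
```

Call:
carry_out:
  plan:
    - [[0.005,0,0,0,0,0,0],[0.005,0,0,0,0,0,0],[0.005,0,0,0,0,0,0]]

```text
clock: 23.8
eef_pos: [0.539, 0.0194, 0.2585]
eef_rot: [-180.0, 0.0, 89.9]
force: [0.1, -0.2, -1.5]
finger_gap: 0.0129
grasp_force: 49.4
```

Run:
```python
from h import *
s=env.get_state();print(s["clock"],s["eef_pos"],s["eef_rot"])
p=imaging.camera_params("wrist");im=imaging.camera("wrist")[...,::-1];cv2.imwrite("pics/w9.png",im);E=edges(im)
for z,r in((.085,.085),(.085,.065),(.095,.04),(.125,.024),(.125,.013)): print(z,r,robcirc(p,E,z,r,(.5393,.0204),.0015))
e=s["eef_pos"]
print(proj(p,[e+[0,0,-.0957],e+[0,0,-.0407],e,e+[0,0,.0243]]))
```

```text
23.8 [0.539  0.0194 0.2585] [-179.985     0.0145   89.8598]
0.085 0.085 (array([0.5394, 0.0199]), np.float64(0.08504274301170853), np.int64(1292))
0.085 0.065 (array([0.5395, 0.0198]), np.float64(0.06506232221954576), np.int64(1013))
0.095 0.04 (array([0.5397, 0.0205]), np.float64(0.039581172530800096), np.int64(400))
0.125 0.024 (array([0.5393, 0.0204]), np.float64(0.023588566127791435), np.int64(253))
0.125 0.013 (array([0.5395, 0.02  ]), np.float64(0.01321733838494646), np.int64(127))
[[321.931  248.3192]
 [322.2725 288.9437]
 [322.6856 338.1939]
 [323.0581 382.6929]]
```

View pics/w9.png

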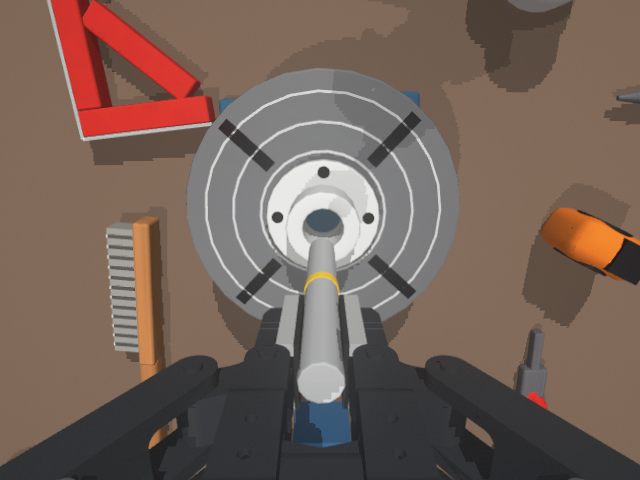

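The picture shows the shaft upright in the jaws above the bore: top face at (321,383), line near (321,280), foot near (322,240), and the bore at (323,222). I check the shaft's offset and tilt numerically.

Run:
```python
from h import *
p=imaging.camera_params("wrist");im=cv2.imread("pics/w9.png");g=cv2.cvtColor(im,cv2.COLOR_BGR2GRAY).astype(float)
e=np.array([.539,.0194,.2585])
zs=np.linspace(-.0957,.0243,60);ax=proj(p,[e+[0,0,z] for z in zs])
for r in(262,272,300,320,340):
    i=abs(ax[:,1]-r).argmin();w=np.gradient(cv2.GaussianBlur(g,(1,3),0)[r]);c=int(ax[i,0])
    L=np.arange(c-26,c-8);R=np.arange(c+8,c+26)
    l=L[abs(w[L]).argmax()];rr=R[abs(w[R]).argmax()];print(r,l,rr,(l+rr)/2,"pred",ax[i,0])
t=np.linspace(0,2*np.pi,72);C=np.c_[.007*np.cos(t),.007*np.sin(t),0*t]
for n,z in(("foot",-.0957),("line",-.0407),("top",.0243)):
    q=proj(p,e+[0,0,z]+C);print(n,q.min(0),q.max(0))
print("col 322",np.c_[np.arange(225,300),g[225:300,320:324].mean(1)].astype(int)[:25].tolist())
h=cv2.cvtColor(im,cv2.COLOR_BGR2HSV);m=cv2.inRange(h,(20,140,120),(32,255,255));m[:, :300]=0;m[:,345:]=0
ys,xs=np.nonzero(m);print("band",xs.min(),xs.max(),ys.min(),ys.max(), [ (ys[xs==x].min(),ys[xs==x].max()) for x in(318,322,326)])
q=proj(p,[e+[0,.007,-.0407-.0025],e+[0,.007,-.0407+.0025]]);print("pred band on +y side",q)
wm=((im.min(2)>205)).astype(np.uint8)
for c,st,_ in blobs(wm,200): print(c,st)
```

```text
262 307 335 321.0 pred 322.06823884708393
272 307 336 321.5 pred 322.1469975766416
300 298 344 321.0 pred 322.39034392764864
320 296 346 321.0 pred 322.58002874671683
340 301 337 319.0 pred 322.75968253775
foot [309.2762 236.3133] [334.6187 260.3628]
line [305.9643 273.8738] [338.6449 303.9372]
top [298.3492 361.4239] [347.8989 403.4523]
col 322 [[225, 82], [226, 82], [227, 82], [228, 83], [229, 82], [230, 82], [231, 85], [232, 106], [233, 118], [234, 120], [235, 125], [236, 121], [237, 162], [238, 179], [239, 175], [240, 174], [241, 175], [242, 175], [243, 175], [244, 175], [245, 175], [246, 174], [247, 175], [248, 175], [249, 175]]
band 304 338 272 294 [(np.int64(272), np.int64(277)), (np.int64(272), np.int64(276)), (np.int64(273), np.int64(277))]
pred band on +y side [[322.2644 271.6911]
 [322.3063 276.1062]]
[322.3212 207.3667] [ 267  160  112  101 5975]
```

The tilt is negligible and the axis is at about (0.5385, 0.0192). Correcting by +1 mm in x and y, I lower slowly.

Call:
carry_out:
  plan:
    - [[0.005,0.001,0.001,-0.004,0,0,0],[0.005,0.001,0.001,-0.01,0,0,0],[0.005,0.001,0.001,-0.016,0,0,0],[0.005,0.001,0.001,-0.02,0,0,0],[0.005,0.001,0.001,-0.02,0,0,0]]

```text
clock: 24.35
eef_pos: [0.5393, 0.0215, 0.2374]
eef_rot: [-179.9, -0.0, 89.9]
force: [-0.0, -0.2, -2.2]
finger_gap: 0.013
grasp_force: 49.4
```

Call:
carry_out:
  plan:
    - [[0.005,0,0,0,0,0,0],[0.005,0,0,0,0,0,0],[0.005,0,0,0,0,0,0]]

```text
clock: 24.65
eef_pos: [0.5402, 0.0215, 0.239]
eef_rot: [180.0, 0.0, 89.9]
force: [0.0, 0.5, -1.3]
finger_gap: 0.0128
grasp_force: 49.4
```

```bash
cat > sh.py <<'E'
from h import *
def look(name):
    s=env.get_state();e=np.array(s["eef_pos"])
    p=imaging.camera_params("wrist");im=imaging.camera("wrist")[...,::-1];cv2.imwrite(f"pics/{name}.png",im);E=edges(im)
    print(s["clock"],e,s["eef_rot"],s["force"])
    for z,r in((.085,.085),(.085,.065),(.095,.04),(.125,.024),(.125,.013)): print(z,r,robcirc(p,E,z,r,(.5393,.0204),.0015))
    h=cv2.cvtColor(im,cv2.COLOR_BGR2HSV);m=cv2.inRange(h,(20,140,120),(32,255,255));m[:,:295]=0;m[:,350:]=0
    ys,xs=np.nonzero(m);t=np.linspace(0,6.28,72)
    q=proj(p,[e+[.007*np.cos(a),.007*np.sin(a),-.0407+d] for a in t for d in(-.0025,.0025)])
    print("band",(xs.min()+xs.max())/2,ys.min(),"pred",(q[:,0].min()+q[:,0].max())/2,q[:,1].min())
E
python3 -c "
from sh import *
look('wa')"
```

```text
24.65 [0.5402 0.0215 0.239 ] [179.96     0.0038  89.9453] [ 0.0113  0.4526 -1.3003]
0.085 0.085 (array([0.5395, 0.0199]), np.float64(0.08502076981826266), np.int64(1403))
0.085 0.065 (array([0.5395, 0.0199]), np.float64(0.06503085663844091), np.int64(1123))
0.095 0.04 (array([0.5397, 0.0205]), np.float64(0.0396017037586778), np.int64(439))
0.125 0.024 (array([0.5395, 0.0202]), np.float64(0.023655517619660008), np.int64(291))
0.125 0.013 (array([0.5396, 0.0201]), np.float64(0.013218914163825597), np.int64(136))
band 321.5 272 pred 322.26753316880945 271.6295721799996
```

Call:
carry_out:
  plan:
    - [[0.005,0,-0.001,-0.003,0,0,0],[0.005,0,-0.001,-0.007,0,0,0],[0.005,0,-0.001,-0.011,0,0,0],[0.005,0,-0.001,-0.014,0,0,0],[0.005,0,-0.001,-0.016,0,0,0]]

```text
clock: 25.2
eef_pos: [0.5397, 0.0205, 0.222]
eef_rot: [-180.0, -0.0, 89.9]
force: [0.5, 0.2, -0.9]
finger_gap: 0.0129
grasp_force: 49.4
```

Call:
carry_out:
  plan:
    - [[0.005,0,0,-0.003,0,0,0],[0.005,0,0,-0.007,0,0,0],[0.005,0,0,-0.011,0,0,0],[0.005,0,0,-0.015,0,0,0],[0.005,0,0,-0.019,0,0,0]]

```text
clock: 25.7
eef_pos: [0.5399, 0.0205, 0.2032]
eef_rot: [-180.0, 0.0, 89.9]
force: [0.2, -0.1, -2.1]
finger_gap: 0.0128
grasp_force: 49.4
```

Call:
carry_out:
  plan:
    - [[0.005,0,0,-0.004,0,0,0],[0.005,0,0,-0.008,0,0,0],[0.005,0,0,-0.012,0,0,0],[0.005,0,0,-0.015,0,0,0],[0.005,0,0,-0.016,0,0,0]]

```text
clock: 26.2
eef_pos: [0.5397, 0.0205, 0.1871]
eef_rot: [-180.0, -0.0, 89.9]
force: [-0.4, -0.0, -2.1]
finger_gap: 0.0127
grasp_force: 49.4
```

```bash
python3 -c "
from sh import *
look('wb')"
```

```text
26.2 [0.5397 0.0205 0.1871] [-179.9645   -0.0058   89.939 ] [-0.3508 -0.0277 -2.1079]
0.085 0.085 (array([0.5395, 0.02  ]), np.float64(0.08499223167154207), np.int64(1786))
0.085 0.065 (array([0.5395, 0.02  ]), np.float64(0.06500153085926984), np.int64(1369))
0.095 0.04 (array([0.5396, 0.0204]), np.float64(0.03983954285440343), np.int64(526))
0.125 0.024 (array([0.5397, 0.02  ]), np.float64(0.023712381729727897), np.int64(324))
0.125 0.013 (array([0.5395, 0.0201]), np.float64(0.013237590021155115), np.int64(177))
band 321.5 272 pred 322.3753417698957 271.6285522540685
```

Centred within half a millimetre. The final 21 mm goes slowly.

Call:
carry_out:
  plan:
    - [[0.005,0,0,-0.003,0,0,0],[0.005,0,0,-0.006,0,0,0],[0.005,0,0,-0.01,0,0,0],[0.005,0,0,-0.013,0,0,0],[0.005,0,0,-0.015,0,0,0]]

```text
clock: 26.75
eef_pos: [0.5397, 0.0205, 0.1721]
eef_rot: [-180.0, -0.0, 89.9]
force: [0.6, 0.5, -1.3]
finger_gap: 0.0128
grasp_force: 49.4
```

Call:
carry_out:
  plan:
    - [[0.005,0,0,-0.003,0,0,0],[0.005,0,0,-0.006,0,0,0],[0.005,0,0,-0.006,0,0,0],[0.005,0,0,-0.006,0,0,0],[0.005,0,0,-0.006,0,0,0]]

```text
clock: 27.25
eef_pos: [0.5401, 0.0205, 0.1668]
eef_rot: [180.0, 0.0, 89.9]
force: [-0.3, 1.0, -1.7]
finger_gap: 0.0124
grasp_force: 49.4
```

```bash
python3 -c "
from sh import *
look('wc')
im=cv2.imread('pics/wc.png')[120:420,140:500];cv2.imwrite('pics/cc.png',cv2.resize(im,None,fx=2,fy=2))"
```

```text
27.25 [0.5401 0.0205 0.1668] [179.9842   0.0025  89.9413] [-0.2572  0.9583 -1.7096]
0.085 0.085 (array([0.5395, 0.02  ]), np.float64(0.0850211386493048), np.int64(1853))
0.085 0.065 (array([0.5395, 0.02  ]), np.float64(0.06501823467925952), np.int64(1486))
0.095 0.04 (array([0.5395, 0.0206]), np.float64(0.03985390772058879), np.int64(559))
0.125 0.024 (array([0.5395, 0.0198]), np.float64(0.023821097854160332), np.int64(333))
0.125 0.013 (array([0.5394, 0.02  ]), np.float64(0.013307425044559484), np.int64(175))
band 321.0 272 pred 322.2290945059178 271.58961582352487
```

View pics/cc.png

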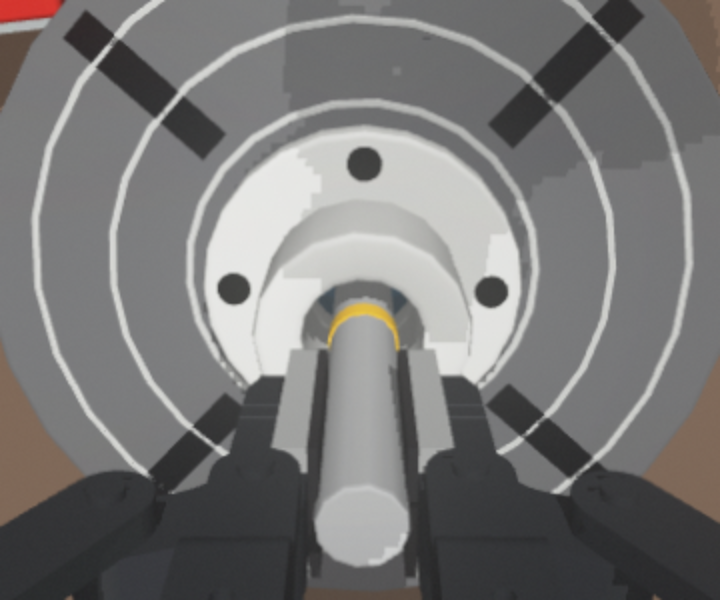

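The shaft is centred in the bore with an even gap (bore 303–423, shaft 329–399 in the crop). The line is about 1 mm high, so I lower 1 mm, settle and hand in.

Call:
carry_out:
  plan:
    - [[0.005,0,0,-0.001,0,0,0],[0.005,0,0,-0.001,0,0,0],[0.005,0,0,-0.001,0,0,0],[0.005,0,0,-0.001,0,0,0],[0.005,0,0,-0.001,0,0,0]]

```text
clock: 27.8
eef_pos: [0.54, 0.0205, 0.1656]
eef_rot: [180.0, 0.0, 89.9]
force: [-0.3, -0.0, -1.5]
finger_gap: 0.0126
grasp_force: 49.4
```

```bash
python3 -c "
from bench import env,job
s=env.get_state();print(s['eef_pos'],s['force'],s['grasp_force'])
print(job.sign_off())"
```

```text
[0.5399637  0.02047831 0.16564299] [-0.2713476  -0.02666033 -1.51978446] 49.37997758388519
the job is handed in; nothing more can be done
None
```

I swapped the flanges, each measured about 1 mm or less off the middle of its new place, and the shaft is held upright and centred in the bright flange's bore, its line within about 1 mm of the boss top; handed in at 27.8 s (sign-off returned no verdict).

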